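Hold the parts-tote gate wide open

TASK

The luthier needs both hands to get at the hardware in the plywood parts tote, so open its front gate and hold it for them. Pop up the clear snap cover over the catches by levering its front lip with the blade of the scraper (not with the fingers), lay the scraper flat back on the bench, then squeeze in the catch with round tabs first and the catch with flat tabs second. Swing the gate by its post past the stiff spot until it stands wide open, square to the tote's front or further, and finish while still holding it there, because it swings back if let go; leave the other things on the bench and on the tote where they are.

Things in the scene. Friction and masses are not known exactly. Their poses are not given: they have to be found in the camera images.
- tote: Fixed plywood tote (all sizes in mm), 200 deep (x), 234 wide (y), deck top at z 80. Origin: middle of its front plane at bench height; +x points back into it, +y to the gate's hinge side, z up. The deck carries a well for the two catches: aluminium cheeks 10 thick along both sides, up to z 118, and an aluminium sill bar across the front at x 2..10, z 108..118. A clear cover lies over the well.
- cover (a joint): Hinge angle (rad) of the clear cover, 0 shut, 2.2 fully back. Flat panel 4 thick, 228 wide, hinged along its rear edge (tote x 107, z 130), opening up and back. A slot 10 high lies between it and the sill. A spring ball holds it shut (about 2 N at the lip); levered up about 14 at the lip it snaps free and a spring swings it right back by itself in 2 to 3 s.
- cover_lip (a point): Middle of the cover's front edge, an aluminium strip, on its underside (tote x -2, y 0, z 128 when shut). Any part of the lip clear of the gate's post can be levered.
- scraper: Loose scraper lying flat on the bench, 155 long, 90 g. Origin on its underside below the grip place; +x points along it to the blade. Dark wooden handle x -50..30, 22 wide, 20 high; brass ferrule x 29..39, 24 wide; steel blade x 35..105, 30 wide, 2.5 thick, its middle plane 10 above the origin (level with the handle's middle).
- blade_tip (a point): Middle of the scraper's front blade edge.
- round_catch: Catch with two round upright tabs (posts 14 across), on the left or the right: at tote y +45 or -45. Origin: in the tote's front plane at bench height, axes as the tote's; the middle between the tabs is at x 50, y 0 here. Tabs stand at z 82..127, 40 apart over their outer faces, and slide along y towards each other, both together, 9 each, to 22 over the outer faces.
- round_tab_l (a joint): Travel (m) of each round tab inwards: 0 out (latched), 0.009 fully in. Each takes about 2 N and stays where it is left. Hooks (tops at z 96) run forward from the tabs over the gate's top edge and hold the gate until they have slid in about 6 mm.
- flat_catch: The same kind of catch with two flat upright tabs (plates 26 long in x, 7 thick), at the other place. Same origin, sizes, heights and travel as the round one: middle between the tabs at x 50, 40 over the outer faces, 22 when squeezed, tabs z 82..127.
- flat_tab_l (a joint): Travel (m) of each flat tab inwards: 0 out (latched), 0.009 fully in. Works as the round one.
- gate (a joint): Angle (rad) of the steel gate: 0 shut, grows as it swings out before the tote (clockwise from above), stop at 1.75. Plate 205 wide, 10 thick, z 10..80, hinged on an upright axis at its +y end. A spring pulls it shut (0.2 Nm per rad); a spring-ball detent beside the hinge resists from 0.4 to 0.7 rad (about 4 N at the post), then lets go. Let go when open, it swings back. Square is 1.57.
- gate_hinge (a point): Point on the gate's upright hinge axis, 80 above the bench (tote x -9, y 105).
- gate_post (a point): Middle of the top end of the gate's round upright steel post, 14 across, z 56..145, 65 of it above the gate's top edge. It stands 21 in front of the plate's middle plane at mid-width (tote x -30, y 0 when shut; 107 from the hinge axis) and turns with the gate.
- pickup: Black guitar pickup, 69 x 36 x 16, lying on the tote's deck behind the cover. Leave it.
- mug: Orange plastic mug, 76 across, 95 high. Leave it.
- solder_reel: Metal reel standing on its flange, 56 across, 30 high. Leave it.
- wax_jar: Jar, 60 across, 60 high. Leave it.
- sanding_block: Cork block, 85 x 45 x 28. Leave it.
- tuner: Steel tuning machine, 28 x 40, 36 high with its shaft. Leave it.
Not all that is in view belongs to the job. Several things look just like the scraper: the one meant starts farthest to the robot's right.

How it is judged:
By the outcome, as a careful person would: the job done as asked, in the order asked, and still so for the second after the job is handed in, while the arm keeps its last pose, push and grip.
It also fails if it takes over 72 s, if anything falls off the work surface, if the arm or the gripper's body presses on something with over 40 N, if the wrist force passes 120 N, or if a joint passes its speed limit or range.

ROBOT

A 6-joint arm with a two-finger parallel gripper is mounted at the origin on the work surface. World frame = base frame: x ahead of the robot, y to its left, z up, the work surface at z = 0. Lengths are in m, angles in degrees, forces in N, time in s.
With the tool pointing down it reaches from about 0.275 to 0.725 m from the base axis. Payload 15.9 kg.
Tool frame: the origin (TCP) lies at the very end of the fingers, on their centre line; the grasp point (between the pads) lies 19 mm behind it; z points along the fingers, y is the line along which they close (so a half turn about z gives the same grasp; the last joint's range is limited). The gripper opens to 85 mm and grips with 20 to 120 N. Pads are 22 mm wide; open, the fingers measure 114 mm over their backs; the gripper's body (76 mm by 85 mm) begins 54 mm behind the grasp point. The pads swing forward as they close: fully open they stand 13 mm farther back than shut.
Start: joints at [-65.947, 12.198, -1.971, 75.831, 0, 90], TCP at [0.204, -0.457, 0.231] pointing down, gripper open.
Joint ranges: [-170.91, 170.91], [-42.67, 98.43], [-65.05, 77.54], [-120.47, 116.71], [-90, 82.35], [-180, 180]. Speed limits (degrees/s): [108.29, 108.29, 136.94, 147.25, 180, 180].

INTERFACE

Orientations are given as a 3x3 rotation matrix whose columns are the frame's x, y, z axes.
In Python, from bench import bot gives the robot as it stands.
- The arm moves only by the tool move_arm, never from a script. Its arguments are lists of equal length, an entry for each row: "xyz": the shift along the tool's x, y, z in units of 50 mm (1.0 is 50 mm), a list of three; "rotation": the turn, a rotation vector about the tool's x, y, z in units of 8 degrees (1.0 is 8 degrees), a list of three; "hand": the closure, from -1 (fully open) to 1 (shut), so that 0 is half open. A call has 1 to 8 rows; each row is the pose to reach, as a shift and turn from the pose commanded when the call began, along the tool's axes at that moment; what a row does not reach only later rows make up. A row lasts 1/10 s, in which the tool goes at most 50 mm and 8.59 degrees, less where a joint would pass 70% of its speed; a pose out of reach is approached as far as the arm can. A call with a gripper value outside its range is refused whole. The fingers move at their own pace and stop on an object; "force" is the grip in N (left out, the last holds). Time passes only in rows, so rows that repeat a pose let the fingers close. It gives the time, the measured TCP pose, the force, the opening and the grip force at its end, in the units of the state.
- bot.observe(): the state, without advancing time (a new reading comes with each control period).
- bot.snapshot(name): name is "side" or "top" or "wrist"; returns a dict with "image" (400x640x3 uint8, red, green, blue), "fx", "fy", "cx", "cy" (pixels), "rvec" (rotation vector, rad) and "tvec" (3), from world to camera coordinates, as OpenCV has them; the wrist camera has in their place "hand_eye" (4x4, takes a point from camera to tool coordinates, whose origin is the TCP and whose axes are the flange's). Camera axes: x right, y down, z forward; pixel columns grow to the right and rows downward; lengths in m; the calibration is good to about 2 mm. A picture is of the moment at which its call begins: read the wrist's pose just before it. There is no depth.
- bot.finish_job(): hands the job in; it is judged then, once.
The state is a dict: "clock": time; "qpos": joint angles; "qvel": joint speeds; "effort": joint torques, N m; "tcp_pos": TCP position; "ee_rot": TCP orientation; "force": force on the tool from outside, world axes, zero at the start; "moment": the same for the moment, N m; "opening": opening from 0.0 (shut) to 1.0 (fully open); "grasp_force": force on a finger pad.
Only numpy, scipy, OpenCV 4.12 (cv2) and the standard library are available. Lean on these libraries where they do the work, as an engineer would, in place of code of your own. Each camera call takes 0.05 s, during which the arm holds its last target. There are 200 camera calls.

## Working session

There is one attempt and no reset: what is moved stays moved. The work goes in short steps, Python scripts to look and compute and a tool call to move; the robot and the scene stay as the last step left them, time stands still between calls to the robot, and variables do not carry over. Pictures are saved under pics/ and viewed, at most 10 in all, crops included, and the job is handed in when it is done.

Besides the shell and the picture viewer there is one more tool, called after "Request:" by a JSON object that holds its "name" and its "arguments", one argument or row to a line. move_arm: Moves the arm, as the interface text tells. Its arguments: {"type":"object","properties":{"xyz":{"type":"array"},"rotation":{"type":"array"},"hand":{"type":"array"},"force":{"type":"number"}},"required":["xyz","rotation","hand"]}

```bash
mkdir -p pics
cat > h.py <<'E'
import numpy as np,cv2
from bench import bot
def snap(n,f,crop=None,s=1):
    o=bot.observe();d=bot.snapshot(n);im=d["image"][:,:,::-1]
    d['obs']=o
    if crop: x0,y0,x1,y1=crop; im=im[y0:y1,x0:x1]
    if s!=1: im=cv2.resize(im,None,fx=s,fy=s,interpolation=cv2.INTER_CUBIC)
    cv2.imwrite("pics/"+f,im);np.save("pics/"+f+".npy",d,allow_pickle=True);return d
def ld(f): return np.load("pics/"+f+".npy",allow_pickle=True).item()
def cam(d):
    if "rvec" in d and d["rvec"] is not None:
        R=cv2.Rodrigues(np.array(d["rvec"],float))[0];t=np.array(d["tvec"],float).ravel();return R.T,-R.T@t
    H=np.array(d["hand_eye"]);o=d["obs"];R=np.array(o["ee_rot"]);p=np.array(o["tcp_pos"])
    return R@H[:3,:3],R@H[:3,3]+p
def pix2w(d,u,v,z):
    R,c=cam(d);r=R@np.array([(u-d["cx"])/d["fx"],(v-d["cy"])/d["fy"],1]);return c+r*(z-c[2])/r[2]
def w2pix(d,P):
    R,c=cam(d);q=R.T@(np.array(P,float)-c);return d["fx"]*q[0]/q[2]+d["cx"],d["fy"]*q[1]/q[2]+d["cy"]
E
python3 - <<'E'
from h import *
for n in("top","side"):
    d=snap(n,n+"0.png",s=1.25); print(n,cam(d)[1].round(3),d["fx"],cam(d)[0].round(2).tolist())
o=bot.observe();print(o)
E
```

```text
top [ 0.442 -0.021  1.292] 397.35994930406343 [[0.03, -1.0, 0.09], [-1.0, -0.03, 0.02], [-0.02, -0.09, -1.0]]
side [0.161 0.589 0.761] 387.64919595914984 [[-0.83, -0.36, 0.41], [-0.55, 0.55, -0.62], [-0.0, -0.75, -0.66]]
{'clock': 0.1, 'qpos': array([-6.59459991e+01,  1.22226233e+01, -2.00535830e+00,  7.58309322e+01,
       -3.33560805e-04,  8.99996642e+01]), 'qvel': array([ 0.01050089, -0.06030075,  0.12977471, -0.02502574,  0.02136813,
        0.01046328]), 'effort': array([ 1.77277001e-03, -6.87248111e+01,  4.87804592e+01,  1.21958210e-02,
        4.46282559e-05,  5.82643523e-06]), 'tcp_pos': array([ 0.20366984, -0.45629659,  0.23085513]), 'ee_rot': array([[ 9.13159314e-01,  4.07602610e-01, -4.24424015e-04],
       [ 4.07602831e-01, -9.13158834e-01,  9.36576030e-04],
       [-5.81570498e-06, -1.02823955e-03, -9.99999471e-01]]), 'force': array([0.16521465, 0.21042086, 1.52576553]), 'moment': array([-0.00403828,  0.01653045, -0.03406589]), 'grasp_force': 0.0, 'opening': 1.0017749507843836}
```

View pics/top0.png

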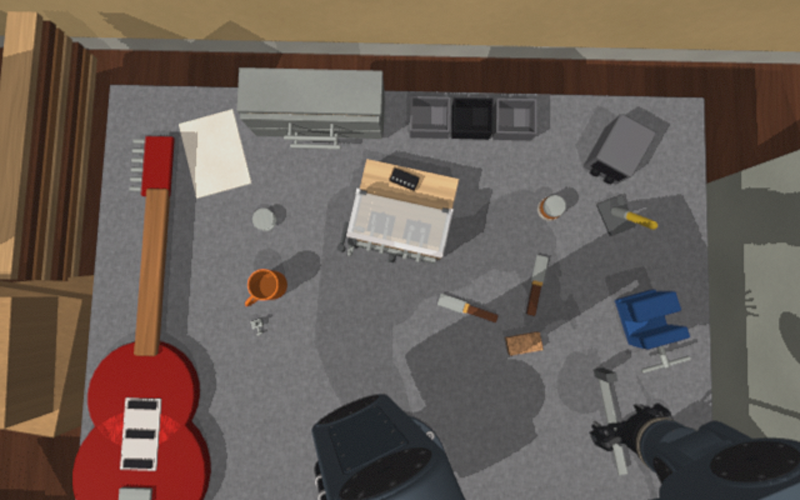

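View pics/side0.png

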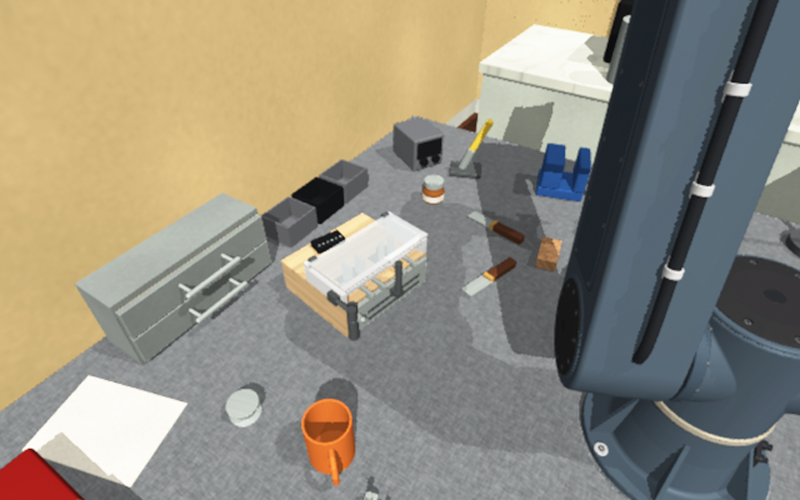

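The top picture shows the tote at about (405,210) with its gate facing the robot, and scrapers at (540,285) and (467,307). The right one, at (540,285), is the one meant. Enlarging both.

Run:
```python
from h import *
d=ld("top0.png");im=d["image"][:,:,::-1]
cv2.imwrite("pics/c1.png",cv2.resize(im[120:270,265:465],None,fx=4,fy=4,interpolation=cv2.INTER_CUBIC))
```

```text
(no output)
```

View pics/c1.png

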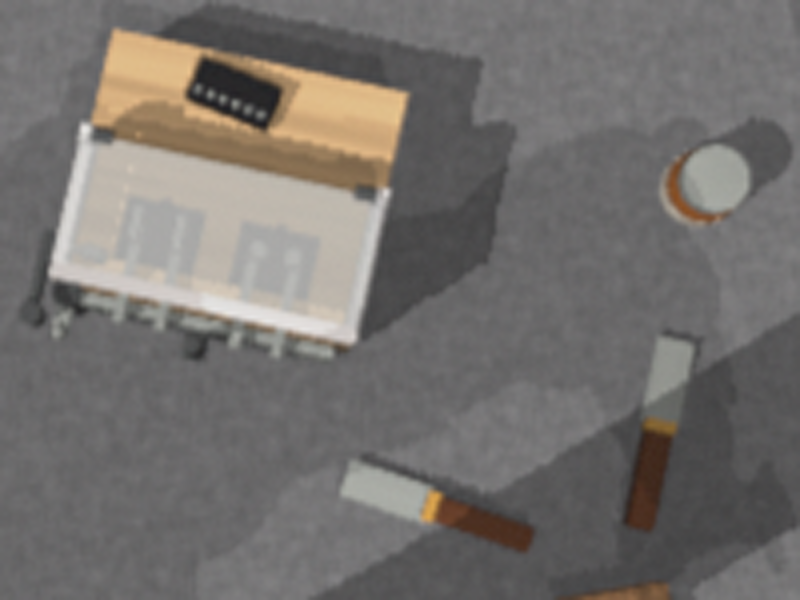

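The crop shows the round tabs on the right, at (275,255), and the flat tabs on the left, at (160,240). The cover's corners are at (50,280), (355,345), (390,190) and (83,128), the deck's rear corners at (113,30) and (408,93). The scraper runs from (640,528) to its tip at (678,336).

```bash
cat >> h.py <<'E'
def c1(u,v): return (u+.5)/4+265-.5,(v+.5)/4+120-.5
E
python3 - <<'E'
from h import *
from scipy.optimize import least_squares
d=ld("top0.png")
obs=[((50,280),(-2,114,130)),((355,345),(-2,-114,130)),((390,190),(107,-114,132)),((83,126),(107,114,132)),((113,30),(200,117,80)),((408,93),(200,-117,80)),((195,343),(-30,0,145))]
def T(p,P):
    c,s=np.cos(p[2]),np.sin(p[2]);x,y,z=np.array(P)/1000;return [p[0]+c*x-s*y,p[1]+s*x+c*y,z]
def f(p): return np.ravel([np.array(w2pix(d,T(p,P)))-c1(*u) for u,P in obs])
r=least_squares(f,[.55,0,-.2],loss='soft_l1');print(r.x,np.degrees(r.x[2]),r.fun.round(2))
for n,u,z in [("tip",(678,336),.0112),("end",(640,528),.016),("ferr",(657,427),.02),("jar",(713,180),.06)]: print(n,pix2w(d,*c1(*u),z).round(4))
E
```

```text
[ 0.55221308  0.00719151 -0.18568611] -10.639030379607378 [ 0.51 -1.18  0.07 -1.07 -1.03  1.56  0.32  1.54  0.05 -0.03 -0.02 -0.31
 -0.14  0.16]
tip [ 0.5491 -0.3721  0.0112]
end [ 0.3951 -0.3412  0.016 ]
ferr [ 0.4753 -0.3533  0.02  ]
jar [ 0.6679 -0.3856  0.06  ]
```

```bash
cat >> h.py <<'E'
from scipy.spatial.transform import Rotation as Ro
TP=np.array([0.55221,0.00719,-0.18569])
def tw(x,y,z,p=None):
    p=TP if p is None else p
    c,s=np.cos(p[2]),np.sin(p[2]);return np.array([p[0]+(c*x-s*y)/1000,p[1]+(s*x+c*y)/1000,z/1000])
def down(yaw):
    a=np.radians(yaw);return np.array([[np.cos(a),np.sin(a),0],[np.sin(a),-np.cos(a),0],[0,0,-1.]])
def go(P,R,P0=None,R0=None):
    o=bot.observe();R0=np.array(o["ee_rot"]) if R0 is None else R0;P0=np.array(o["tcp_pos"]) if P0 is None else P0
    print("xyz",(R0.T@(np.array(P)-P0)/.05).round(2),"rot",np.round(Ro.from_matrix(R0.T@R).as_rotvec(degrees=True)/8,2))
E
python3 - <<'E'
from h import *
go([.446,-.351,.18],down(168.6))
E
```

```text
xyz [5.28 0.05 1.02] rot [-0.000e+00 -1.000e-02 -1.807e+01]
```

Request:
{"name": "move_arm", "arguments": {
  "xyz": [
    [0.5,0,0.1],
    [1.2,0,0.3],
    [2,0,0.5],
    [2.8,0,0.6],
    [3.6,0,0.8],
    [4.4,0,0.9],
    [5,0,1],
    [5.28,0.05,1.0]
  ],
  "rotation": [
    [0,0,-1],
    [0,0,-2],
    [0,0,-3],
    [0,0,-4],
    [0,0,-5],
    [0,0,-6],
    [0,0,-7],
    [0,0,-8]
  ],
  "hand": [-1,-1,-1,-1,-1,-1,-1,-1]
}}

```text
clock: 0.9
tcp_pos: [0.4476, -0.3494, 0.1801]
ee_rot: [[0.026, 1.0, -0.001], [1.0, -0.026, 0.001], [0.001, -0.001, -1.0]]
force: [-0.4, -0.5, 0.4]
opening: 1.0
grasp_force: 0.0
```

Request:
{"name": "move_arm", "arguments": {
  "xyz": [
    [0,0,0],
    [0,0,0],
    [0,0,0],
    [0,0,0],
    [0,0,0],
    [0,0,0],
    [0,0,0],
    [0,0,0]
  ],
  "rotation": [
    [0,0,-1],
    [0,0,-2],
    [0,0,-3],
    [0,0,-4],
    [0,0,-5],
    [0,0,-6],
    [0,0,-7],
    [0,0,-8]
  ],
  "hand": [-0.4,-0.4,-0.4,-0.4,-0.4,-0.4,-0.4,-0.4]
}}

```text
clock: 1.7
tcp_pos: [0.4457, -0.3511, 0.1809]
ee_rot: [[-0.886, 0.464, -0.001], [0.464, 0.886, 0.0], [0.001, 0.0, -1.0]]
force: [0.2, 1.1, -0.6]
opening: 0.697
grasp_force: 0.0
```

Request:
{"name": "move_arm", "arguments": {
  "xyz": [
    [0,0,0],
    [0,0,0],
    [0,0,0],
    [0,0,0]
  ],
  "rotation": [
    [0,0,-1],
    [0,0,-2.07],
    [0,0,-2.07],
    [0,0,-2.07]
  ],
  "hand": [-0.4,-0.4,-0.4,-0.4]
}}

```text
clock: 2.1
tcp_pos: [0.4458, -0.3512, 0.1811]
ee_rot: [[-0.979, 0.202, -0.0], [0.202, 0.979, 0.0], [0.0, 0.0, -1.0]]
force: [-0.7, -0.4, -0.6]
opening: 0.705
grasp_force: 0.0
```

Run:
```python
from h import *
d=snap("wrist","w1.png",s=1.25);o=d["obs"]
print(o["clock"],o["tcp_pos"],o["qpos"].round(1),o["opening"],np.array(o["ee_rot"]).round(3).tolist());print(d["hand_eye"],d["fx"],cam(d)[1])
for P in ([.5491,-.3721,.0112],[.3951,-.3412,.016],[.4753,-.3533,.02]): print(np.array(w2pix(d,P))*1.25)
```

```text
2.1 [ 0.44576186 -0.35118823  0.18107588] [-38.2  21.    2.6  71.7  -0.  -26.6] 0.7045337717625864 [[-0.979, 0.202, -0.0], [0.202, 0.979, 0.0], [0.0, 0.0, -1.0]]
[[-1.00387825e-03 -9.51422740e-01 -3.07885955e-01  7.99102894e-02]
 [ 9.99999396e-01 -1.09301128e-03  1.17050300e-04 -6.52397539e-04]
 [-4.47887138e-04 -3.07885652e-01  9.51423263e-01 -1.41111695e-01]
 [ 0.00000000e+00  0.00000000e+00  0.00000000e+00  1.00000000e+00]] 333.36744036567353 [ 0.3674225  -0.33572345  0.32222253]
[399.05845341 344.45010171]
[397.88283185 155.72304932]
[403.63459771 263.44829377]
```

View pics/w1.png

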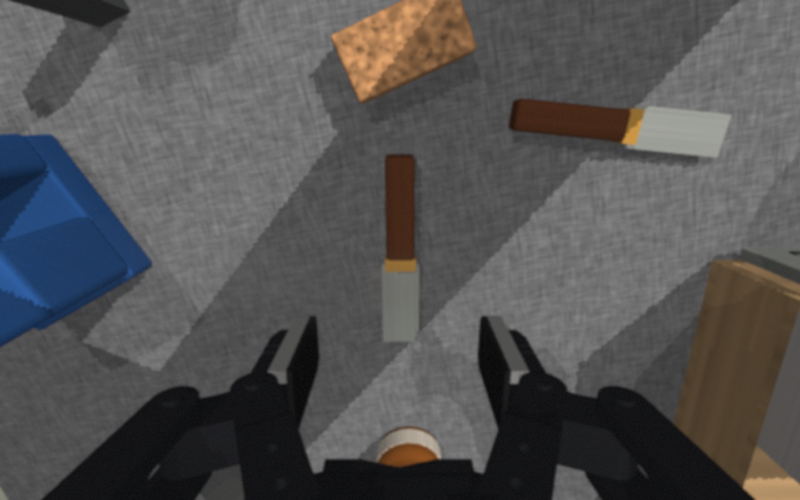

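The wrist view shows the scraper from (399.5,155) to its tip at (400.5,341), with the ferrule at (400,265). That agrees with the estimate.

Run:
```python
from h import *
d=ld("w1.png")
f=lambda u,v,z:pix2w(d,u/1.25,v/1.25,z)
t=f(400.5,341.5,.01);e=f(399.5,154.5,.018);v=t-e;v[2]=0;L=np.linalg.norm(v);v/=L;y=np.degrees(np.arctan2(v[1],v[0]))
G=t-.105*v;print(t,e,L,y,G, f(400,260,.02))
G[2]=.002+0; go([G[0],G[1],-.009+.002+.0],down(180+y));
```

```text
[ 0.54726916 -0.3704695   0.01      ] [ 0.39431521 -0.3398586   0.018     ] 0.15598697811844445 -11.317177052219442 [ 0.44431079 -0.34986429  0.01      ] [ 0.47197188 -0.35547541  0.02      ]
xyz [0.03 0.02 3.76] rot [ 0.   -0.   -0.04]
```

Request:
{"name": "move_arm", "arguments": {
  "xyz": [
    [0.03,0.02,0.7],
    [0.03,0.02,1.4],
    [0.03,0.02,2.1],
    [0.03,0.02,2.8],
    [0.03,0.02,3.2],
    [0.03,0.02,3.45],
    [0.03,0.02,3.55],
    [0.03,0.02,3.55]
  ],
  "rotation": [
    [0,0,0],
    [0,0,0],
    [0,0,0],
    [0,0,0],
    [0,0,0],
    [0,0,0],
    [0,0,0],
    [0,0,0]
  ],
  "hand": [-0.4,-0.4,-0.4,-0.4,-0.4,-0.4,-0.4,-0.4]
}}

```text
clock: 2.95
tcp_pos: [0.4447, -0.35, 0.0039]
ee_rot: [[-0.98, 0.198, -0.0], [0.198, 0.98, 0.0], [0.0, 0.0, -1.0]]
force: [0.5, -0.1, -0.5]
opening: 0.702
grasp_force: 0.0
```

Request:
{"name": "move_arm", "arguments": {
  "xyz": [
    [0,0,0],
    [0,0,0],
    [0,0,0],
    [0,0,0],
    [0,0,0],
    [0,0,0],
    [0,0,0],
    [0,0,0]
  ],
  "rotation": [
    [0,0,0],
    [0,0,0],
    [0,0,0],
    [0,0,0],
    [0,0,0],
    [0,0,0],
    [0,0,0],
    [0,0,0]
  ],
  "hand": [0,0.5,1,1,1,1,1,1],
  "force": 80
}}

```text
clock: 3.75
tcp_pos: [0.4452, -0.3504, 0.005]
ee_rot: [[-0.98, 0.198, 0.001], [0.198, 0.98, -0.001], [-0.002, -0.001, -1.0]]
force: [-1.7, 0.9, 10.0]
opening: 0.232
grasp_force: 79.5
```

Request:
{"name": "move_arm", "arguments": {
  "xyz": [
    [0,0,-0.3],
    [0,0,-1],
    [0,0,-2],
    [0,0,-3],
    [0,0,-3.2],
    [0,0,-3.2]
  ],
  "rotation": [
    [0,0,0],
    [0,0,0],
    [0,0,0],
    [0,0,0],
    [0,0,0],
    [0,0,0]
  ],
  "hand": [1,1,1,1,1,1]
}}

```text
clock: 4.35
tcp_pos: [0.4456, -0.3507, 0.166]
ee_rot: [[-0.98, 0.198, 0.003], [0.198, 0.98, -0.003], [-0.004, -0.002, -1.0]]
force: [0.4, -0.4, -1.6]
opening: 0.234
grasp_force: 78.6
```

Run:
```python
from h import *
d=snap("wrist","w2.png",s=1.25);o=d["obs"]
# expected tip if held rigid
G=np.array(o["tcp_pos"]);a=np.radians(-11.3);v=np.array([np.cos(a),np.sin(a),0])
print(G,np.array(o["ee_rot"]).round(4).tolist());
for dz in (.0,.007,.014):
  P=G+.105*v;P[2]=G[2]+dz; print(dz,np.array(w2pix(d,P))*1.25)
go(tw(-125,-60,145),down(180-10.64))
```

```text
[ 0.44560548 -0.35074759  0.16595569] [[-0.9803, 0.1976, 0.0033], [0.1975, 0.9803, -0.0026], [-0.0037, -0.0019, -1.0]]
0.0 [399.85021261 537.13173925]
0.007 [399.90161731 552.40245939]
0.014 [399.95685835 568.81283827]
xyz [1.79 6.2  0.37] rot [-0.    0.01 -0.09]
```

View pics/w2.png

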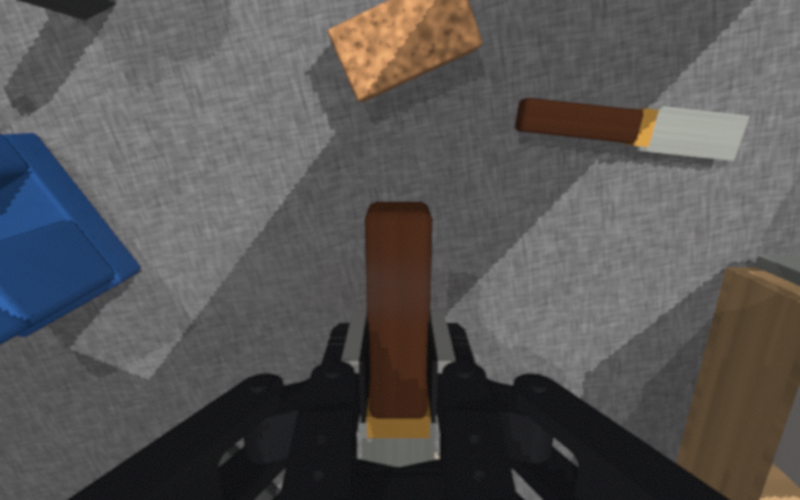

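Request:
{"name": "move_arm", "arguments": {
  "xyz": [
    [0.3,0.7,0],
    [0.6,1.6,0],
    [0.9,2.6,0],
    [1.2,3.6,0.1],
    [1.4,4.6,0.2],
    [1.6,5.5,0.3],
    [1.79,6.1,0.37],
    [1.79,6.2,0.37]
  ],
  "rotation": [
    [0,0,0],
    [0,0,0],
    [0,0,0],
    [0,0,-0.05],
    [0,0,-0.09],
    [0,0,-0.09],
    [0,0,-0.09],
    [0,0,-0.09]
  ],
  "hand": [1,1,1,1,1,1,1,1]
}}

```text
clock: 5.2
tcp_pos: [0.4159, -0.0254, 0.1431]
ee_rot: [[-0.983, 0.182, -0.004], [0.182, 0.983, 0.001], [0.004, 0.0, -1.0]]
force: [0.2, 0.2, -0.4]
opening: 0.236
grasp_force: 78.7
```

Run:
```python
from h import *
bot.snapshot("top")
d=snap("side","s1.png",crop=(180,130,400,295),s=3.6);t=ld("s1.png");o=d["obs"]
print(o["tcp_pos"],o["force"],d["cx"])
d2=snap("top","t1.png")
R=np.array(o["ee_rot"]);G=np.array(o["tcp_pos"])
tip=G-.105*R[:,0];tip[2]+=.005;print("tip",tip,(np.array(w2pix(d,tip))-[180,130])*3.6)
for n,P in dict(lipR=(-2,-114,128),lipL=(-2,114,128),post=(-30,0,145),gR=(-9,-100,80),gL=(-9,100,80),hinge=(-9,105,80)).items(): print(n,(np.array(w2pix(d,tw(*P)))-[180,130])*3.6)
```

```text
[ 0.41669082 -0.02631934  0.14350994] [-0.29644869 -0.45927718 -1.17121453] 312.88871447937834
tip [ 0.51993565 -0.0454346   0.14817741] [554.21094322 231.81989252]
lipR [584.63417322 204.42622944]
lipL [348.62615465 368.57689408]
post [504.71782769 281.79475557]
gR [576.33895943 268.07133495]
gL [376.37833375 413.93237962]
hinge [370.77707403 418.01821198]
```

View pics/s1.png

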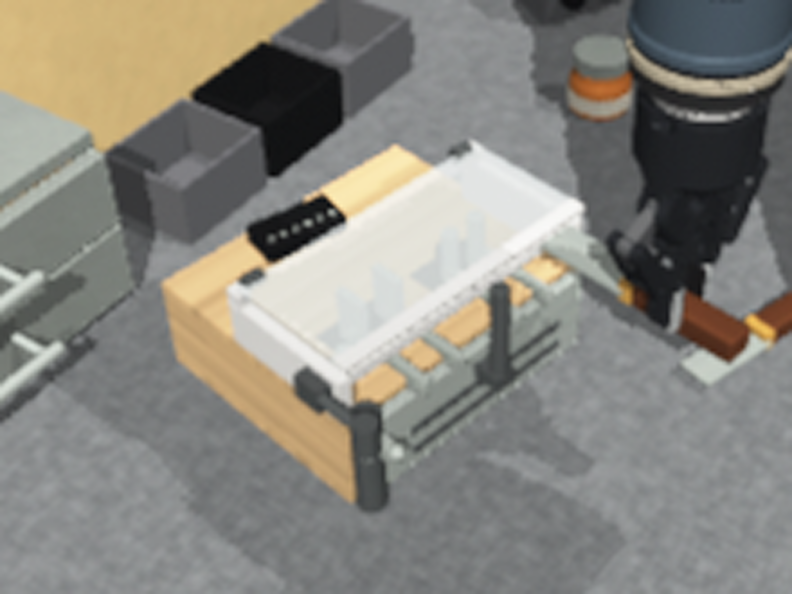

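The side view shows the blade tip at about (556,236), just in front of the lip's right part and clear of the post at (500,288). That fits the predicted positions.

Run:
```python
from h import *
go(tw(-125,-60,118),down(180-10.64)); go(tw(-97,-60,118),down(180-10.64));
```

```text
xyz [-0.02 -0.    0.52] rot [-0.   -0.01  0.  ]
xyz [-0.58 -0.    0.52] rot [-0.   -0.01  0.  ]
```

Request:
{"name": "move_arm", "arguments": {
  "xyz": [
    [0,0,0.25],
    [0,0,0.5],
    [0,0,0.52],
    [-0.15,0,0.52],
    [-0.3,0,0.52],
    [-0.45,0,0.52],
    [-0.58,0,0.52],
    [-0.58,0,0.52]
  ],
  "rotation": [
    [0,0,0],
    [0,0,0],
    [0,0,0],
    [0,0,0],
    [0,0,0],
    [0,0,0],
    [0,0,0],
    [0,0,0]
  ],
  "hand": [1,1,1,1,1,1,1,1]
}}

```text
clock: 6.15
tcp_pos: [0.4476, -0.034, 0.1194]
ee_rot: [[-0.983, 0.185, 0.001], [0.185, 0.983, -0.0], [-0.001, 0.0, -1.0]]
force: [-0.8, 0.1, -1.2]
opening: 0.238
grasp_force: 78.7
```

Run:
```python
from h import *
d=snap("side","s2.png",crop=(180,130,400,295),s=3.6);o=d["obs"];print(o["tcp_pos"],o["force"],np.array(o["ee_rot"])[2])
```

```text
[ 0.44763557 -0.03399768  0.11941987] [-0.82706791  0.12231353 -1.15957453] [-5.17884889e-04  4.01123920e-06 -9.99999866e-01]
```

View pics/s2.png

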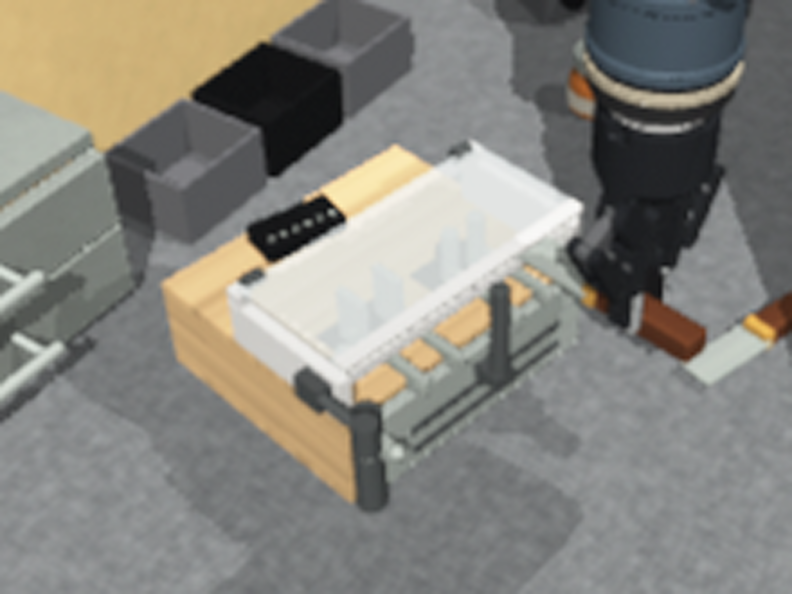

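The blade enters the slot under the lip, around (545,262) in this view, with no contact force. Lift.

Request:
{"name": "move_arm", "arguments": {
  "xyz": [
    [0,0,-0.06],
    [0,0,-0.12],
    [0,0,-0.18],
    [0,0,-0.24],
    [0,0,-0.3],
    [0,0,-0.36],
    [0,0,-0.42],
    [0,0,-0.48]
  ],
  "rotation": [
    [0,0,0],
    [0,0,0],
    [0,0,0],
    [0,0,0],
    [0,0,0],
    [0,0,0],
    [0,0,0],
    [0,0,0]
  ],
  "hand": [1,1,1,1,1,1,1,1]
}}

```text
clock: 7.0
tcp_pos: [0.4466, -0.0338, 0.1436]
ee_rot: [[-0.983, 0.185, 0.0], [0.185, 0.983, 0.0], [-0.0, 0.0, -1.0]]
force: [0.1, -0.6, -1.5]
opening: 0.233
grasp_force: 78.7
```

Request:
{"name": "move_arm", "arguments": {
  "xyz": [
    [0,0,-0.06],
    [0,0,-0.12],
    [0,0,-0.18],
    [0,0,-0.2],
    [0,0,-0.2]
  ],
  "rotation": [
    [0,0,0],
    [0,0,0],
    [0,0,0],
    [0,0,0],
    [0,0,0]
  ],
  "hand": [1,1,1,1,1]
}}

```text
clock: 7.5
tcp_pos: [0.4467, -0.0338, 0.1535]
ee_rot: [[-0.983, 0.185, 0.0], [0.185, 0.983, -0.0], [-0.0, 0.0, -1.0]]
force: [-0.3, 0.6, -1.4]
opening: 0.236
grasp_force: 78.7
```

Run:
```python
from h import *
o=bot.observe();print(o["tcp_pos"],o["force"])
a=ld("s2.png")["image"].astype(int)
d=snap("side","s3.png",crop=(180,130,400,295),s=3.6)
dif=np.abs(d["image"].astype(int)-a).max(2)>25
ys,xs=np.where(dif[:, :]);print(dif.sum(),((xs<330)&(ys<250)&(xs>230)).sum())
```

```text
[ 0.44668449 -0.03379101  0.15347254] [-0.26234548  0.64353963 -1.37411161]
18879 3070
```

Request:
{"name": "move_arm", "arguments": {
  "xyz": [
    [0.3,0,0],
    [0.8,0,0],
    [1.2,0,0],
    [1.2,0,0]
  ],
  "rotation": [
    [0,0,0],
    [0,0,0],
    [0,0,0],
    [0,0,0]
  ],
  "hand": [1,1,1,1]
}}

```text
clock: 7.95
tcp_pos: [0.3857, -0.0224, 0.1532]
ee_rot: [[-0.983, 0.185, -0.001], [0.185, 0.983, 0.0], [0.001, -0.0, -1.0]]
force: [0.8, -0.1, -0.6]
opening: 0.233
grasp_force: 78.7
```

Run:
```python
from h import *
a=ld("s1.png")["image"].astype(int)
d=snap("side","s4.png",crop=(180,130,400,295),s=3.6)
dif=np.abs(d["image"].astype(int)-a).max(2)>25
print(dif[150:260,230:340].sum());cv2.imwrite("pics/x.png",dif*255)
go([.4452,-.3504,.13],down(180-11.32));
```

```text
4563
xyz [-2.35 -6.23  0.47] rot [0.   0.   0.08][ WARN:0@0.915] global loadsave.cpp:1063 imwrite_ Unsupported depth image for selected encoder is fallbacked to CV_8U.
```

View pics/s4.png

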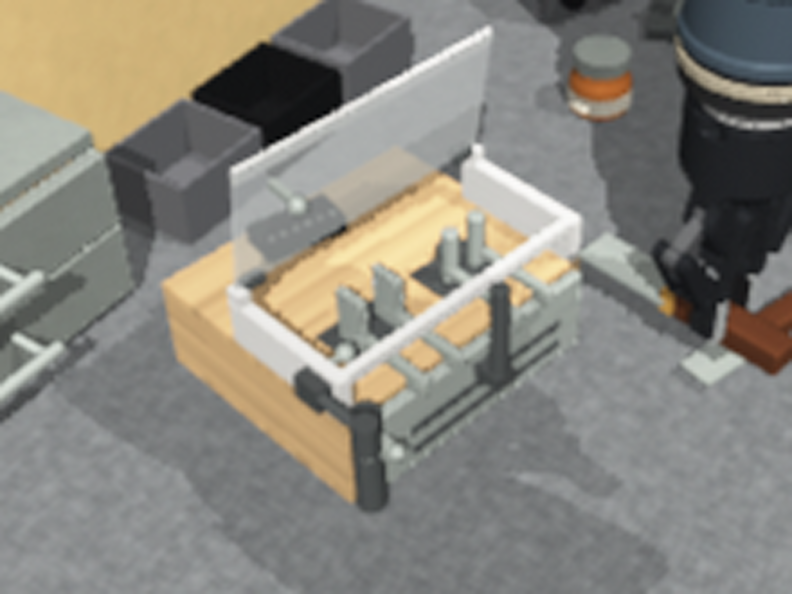

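The cover stands open. The flat tabs are at (350,292) and (388,268) on the hinge side, the round ones at (449,234) and (476,214). Next, lay the scraper back where it was.

Request:
{"name": "move_arm", "arguments": {
  "xyz": [
    [-0.3,-0.7,0],
    [-0.6,-1.6,0],
    [-1,-2.6,0],
    [-1.3,-3.6,0.1],
    [-1.7,-4.6,0.2],
    [-2.1,-5.5,0.3],
    [-2.35,-6.23,0.47],
    [-2.35,-6.23,0.47]
  ],
  "rotation": [
    [0,0,0],
    [0,0,0],
    [0,0,0],
    [0,0,0.04],
    [0,0,0.08],
    [0,0,0.08],
    [0,0,0.08],
    [0,0,0.08]
  ],
  "hand": [1,1,1,1,1,1,1,1]
}}

```text
clock: 8.8
tcp_pos: [0.4456, -0.3556, 0.1273]
ee_rot: [[-0.98, 0.2, -0.001], [0.2, 0.98, -0.0], [0.001, -0.0, -1.0]]
force: [-0.6, 1.6, -1.3]
opening: 0.237
grasp_force: 78.9
```

Request:
{"name": "move_arm", "arguments": {
  "xyz": [
    [0,0,0.6],
    [0,0,1.2],
    [0,0,1.8],
    [0,0,2.15],
    [0,0,2.3],
    [0,0,2.38],
    [0,0,2.4],
    [0,0,2.4]
  ],
  "rotation": [
    [0,0,0],
    [0,0,0],
    [0,0,0],
    [0,0,0],
    [0,0,0],
    [0,0,0],
    [0,0,0],
    [0,0,0]
  ],
  "hand": [1,1,1,1,1,1,1,1]
}}

```text
clock: 9.6
tcp_pos: [0.446, -0.3509, 0.0106]
ee_rot: [[-0.981, 0.196, 0.001], [0.196, 0.981, -0.001], [-0.001, -0.001, -1.0]]
force: [0.0, 0.7, -0.7]
opening: 0.23
grasp_force: 79.0
```

Run:
```python
from h import *
d=ld("s4.png")
for n,P in dict(r1=(50,-32,127),r2=(50,-58,127),f1=(50,58.5-2,127),f2=(50,32,127),post=(-30,0,145)).items(): print(n,(np.array(w2pix(d,tw(*P)))-[180,130])*3.6)
o=bot.observe();print(o["tcp_pos"],o["force"])
```

```text
r1 [453.1030629  226.19218977]
r2 [478.61952403 209.41707884]
f1 [360.56524796 287.02868676]
f2 [387.10716093 269.5794201 ]
post [504.71782769 281.79475557]
[ 0.44599771 -0.35093642  0.01060384] [ 0.01002257  0.67885745 -0.70745157]
```

Request:
{"name": "move_arm", "arguments": {
  "xyz": [
    [0,0,0.05],
    [0,0,0.09],
    [0,0,0.09]
  ],
  "rotation": [
    [0,0,0],
    [0,0,0],
    [0,0,0]
  ],
  "hand": [1,1,1]
}}

```text
clock: 9.9
tcp_pos: [0.4454, -0.3505, 0.0052]
ee_rot: [[-0.981, 0.196, -0.0], [0.196, 0.981, 0.0], [0.0, 0.0, -1.0]]
force: [-0.1, 0.3, -1.3]
opening: 0.232
grasp_force: 79.0
```

Request:
{"name": "move_arm", "arguments": {
  "xyz": [
    [0,0,0],
    [0,0,0],
    [0,0,0],
    [0,0,0],
    [0,0,0],
    [0,0,0]
  ],
  "rotation": [
    [0,0,0],
    [0,0,0],
    [0,0,0],
    [0,0,0],
    [0,0,0],
    [0,0,0]
  ],
  "hand": [0.3,0,-0.2,-0.4,-0.4,-0.4],
  "force": 30
}}

```text
clock: 10.5
tcp_pos: [0.4454, -0.3505, 0.0053]
ee_rot: [[-0.981, 0.196, -0.0], [0.196, 0.981, 0.0], [0.0, 0.0, -1.0]]
force: [-0.2, -0.0, 0.6]
opening: 0.702
grasp_force: 0.0
```

Request:
{"name": "move_arm", "arguments": {
  "xyz": [
    [0,0,-0.3],
    [0,0,-1],
    [0,0,-2],
    [0,0,-3],
    [0,0,-3.8],
    [0,0,-4.2],
    [0,0,-4.2]
  ],
  "rotation": [
    [0,0,0],
    [0,0,0],
    [0,0,0],
    [0,0,0],
    [0,0,0],
    [0,0,0],
    [0,0,0]
  ],
  "hand": [-0.4,-0.4,-0.4,-0.4,-0.4,-0.4,-0.4]
}}

```text
clock: 11.2
tcp_pos: [0.4465, -0.3514, 0.2185]
ee_rot: [[-0.981, 0.196, 0.004], [0.196, 0.981, -0.003], [-0.005, -0.002, -1.0]]
force: [-0.8, 0.1, -0.0]
opening: 0.699
grasp_force: 0.0
```

Run:
```python
from h import *
d=snap("wrist","w3.png");a=ld("w1.png")
# match scraper template
g=lambda d:d["image"]
t=g(a)[118:282,290:350]
# predicted shift small: height differs; report pixel extents of brown/ferrule
hsv=cv2.cvtColor(g(d),cv2.COLOR_RGB2HSV)
m=((hsv[...,1]>120)&(hsv[...,0]<16)&(hsv[...,2]<140))[60:260,280:360]
ys,xs=np.where(m);print(xs.min()+280,xs.max()+280,ys.min()+60,ys.max()+60)
print([np.array(w2pix(d,P)).round(1) for P in([.3943,-.3399,.018],[.472,-.3555,.02])])
print(d["obs"]["tcp_pos"],d["obs"]["opening"])
R=down(180-10.64)
go(tw(50,-45,215),R)
```

```text
284 338 60 194
[array([320.3, 118.4]), array([320.2, 194.8])]
[ 0.4465263  -0.3514431   0.21852772] 0.6994048969365437
xyz [-1.69  6.55  0.03] rot [-0.01  0.02 -0.08]
```

Request:
{"name": "move_arm", "arguments": {
  "xyz": [
    [-0.2,0.7,0],
    [-0.4,1.6,0],
    [-0.7,2.6,0],
    [-1,3.6,0],
    [-1.2,4.6,0],
    [-1.5,5.5,0],
    [-1.69,6.3,0.03],
    [-1.69,6.55,0.03]
  ],
  "rotation": [
    [0,0,0],
    [0,0,0],
    [0,0,0],
    [0,0,-0.04],
    [0,0,-0.08],
    [0,0,-0.08],
    [0,0,-0.08],
    [0,0,-0.08]
  ],
  "hand": [-0.4,-0.4,-0.4,-0.4,-0.4,-0.4,-0.4,-0.4]
}}

```text
clock: 12.05
tcp_pos: [0.5931, -0.0422, 0.2117]
ee_rot: [[-0.983, 0.182, -0.002], [0.182, 0.983, 0.001], [0.003, 0.0, -1.0]]
force: [-0.7, -0.3, -0.4]
opening: 0.698
grasp_force: 0.0
```

Request:
{"name": "move_arm", "arguments": {
  "xyz": [
    [0,0,0],
    [0,0,0],
    [0,0,0]
  ],
  "rotation": [
    [0,0,0],
    [0,0,0],
    [0,0,0]
  ],
  "hand": [-0.4,-0.4,-0.4]
}}

```text
clock: 12.35
tcp_pos: [0.592, -0.0473, 0.2135]
ee_rot: [[-0.982, 0.187, -0.001], [0.187, 0.982, -0.0], [0.0, -0.0, -1.0]]
force: [-0.8, -1.1, 0.3]
opening: 0.697
grasp_force: 0.0
```

Run:
```python
from h import *
d=snap("wrist","w4.png",s=1.25)
for n,P in dict(r1=(50,-32,127),r2=(50,-58,127),f1=(50,61.5,127),f2=(50,28.5,127),post=(-30,0,145)).items(): print(n,np.array(w2pix(d,tw(*P)))*1.25)
print(d["obs"]["tcp_pos"])
R=down(180-10.64)
go(tw(50,-45,95),R)
```

```text
r1 [423.38031833 260.86771654]
r2 [378.51292271 260.99560194]
f1 [584.78975757 260.4076517 ]
f2 [527.81110667 260.57005778]
post [495.00487043 115.82972697]
[ 0.59197804 -0.04726685  0.21354119]
xyz [-0.02  0.02  2.37] rot [-0.   -0.   -0.01]
```

View pics/w4.png

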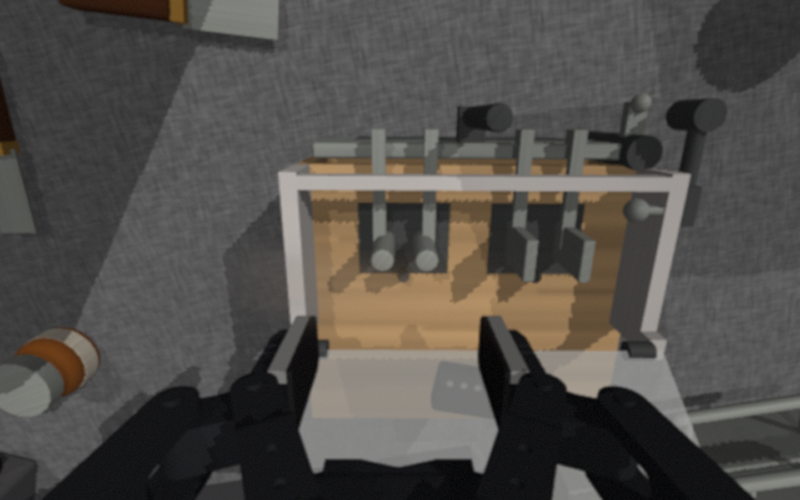

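The wrist view shows the round tab tops at (383,261) and (427,259), the flat ones at about (531,255) and (586,258), and the post at (493,117). The round pair is about 2 mm to +y of the prediction, so I correct for that.

Request:
{"name": "move_arm", "arguments": {
  "xyz": [
    [-0.02,0.06,0.4],
    [-0.02,0.06,0.9],
    [-0.02,0.06,1.3],
    [-0.02,0.06,1.6],
    [-0.02,0.06,1.9],
    [-0.02,0.06,2.15],
    [-0.02,0.06,2.33],
    [-0.02,0.06,2.33]
  ],
  "rotation": [
    [0,0,0],
    [0,0,0],
    [0,0,0],
    [0,0,0],
    [0,0,0],
    [0,0,0],
    [0,0,0],
    [0,0,0]
  ],
  "hand": [-0.4,-0.4,-0.4,-0.4,-0.4,-0.4,-0.4,-0.4]
}}

```text
clock: 13.2
tcp_pos: [0.5933, -0.0436, 0.0963]
ee_rot: [[-0.983, 0.186, -0.002], [0.186, 0.983, 0.0], [0.002, -0.0, -1.0]]
force: [-0.8, -0.2, -1.1]
opening: 0.7
grasp_force: 0.0
```

Request:
{"name": "move_arm", "arguments": {
  "xyz": [
    [0,0,0],
    [0,0,0],
    [0,0,0],
    [0,0,0],
    [0,0,0],
    [0,0,0],
    [0,0,0],
    [0,0,0]
  ],
  "rotation": [
    [0,0,0],
    [0,0,0],
    [0,0,0],
    [0,0,0],
    [0,0,0],
    [0,0,0],
    [0,0,0],
    [0,0,0]
  ],
  "hand": [-0.1,0.1,0.3,0.5,0.6,0.7,0.8,0.8],
  "force": 25
}}

```text
clock: 14.0
tcp_pos: [0.5946, -0.0439, 0.0982]
ee_rot: [[-0.983, 0.185, 0.002], [0.185, 0.983, -0.001], [-0.002, -0.001, -1.0]]
force: [-2.0, -6.2, 8.5]
opening: 0.223
grasp_force: 24.7
```

Request:
{"name": "move_arm", "arguments": {
  "xyz": [
    [0,0,0],
    [0,0,0],
    [0,0,0],
    [0,0,0],
    [0,0,0],
    [0,0,0]
  ],
  "rotation": [
    [0,0,0],
    [0,0,0],
    [0,0,0],
    [0,0,0],
    [0,0,0],
    [0,0,0]
  ],
  "hand": [0.8,0.3,0,-0.3,-0.3,-0.3]
}}

```text
clock: 14.6
tcp_pos: [0.594, -0.0431, 0.0973]
ee_rot: [[-0.983, 0.185, -0.0], [0.185, 0.983, 0.0], [0.0, 0.0, -1.0]]
force: [-0.4, -0.2, -0.1]
opening: 0.65
grasp_force: 0.0
```

Request:
{"name": "move_arm", "arguments": {
  "xyz": [
    [0,0,-0.4],
    [0,0,-1],
    [0,0,-1.3],
    [0,0.5,-1.3],
    [0,1.1,-1.3],
    [0,1.6,-1.3],
    [0,1.78,-1.3],
    [0,1.78,-1.3]
  ],
  "rotation": [
    [0,0,0],
    [0,0,0],
    [0,0,0],
    [0,0,0],
    [0,0,0],
    [0,0,0],
    [0,0,0],
    [0,0,0]
  ],
  "hand": [-0.3,-0.3,-0.3,-0.3,-0.3,-0.3,-0.3,-0.3]
}}

```text
clock: 15.4
tcp_pos: [0.6105, 0.0451, 0.1621]
ee_rot: [[-0.983, 0.183, -0.0], [0.183, 0.983, 0.0], [0.0, -0.0, -1.0]]
force: [-0.5, 0.7, -0.3]
opening: 0.653
grasp_force: 0.0
```

Run:
```python
from h import *
d=snap("wrist","w5.png");print(d["obs"]["tcp_pos"],d["obs"]["opening"],d["obs"]["force"])
go(tw(50,46,95),down(180-10.64))
```

```text
[0.61051794 0.04512187 0.16212209] 0.6530710272097331 [-0.54419761  0.73691645 -0.32649379]
xyz [ 0.01 -0.02  1.34] rot [-0. -0.  0.]
```

Request:
{"name": "move_arm", "arguments": {
  "xyz": [
    [0.01,-0.02,0.2],
    [0.01,-0.02,0.5],
    [0.01,-0.02,0.8],
    [0.01,-0.02,1.1],
    [0.01,-0.02,1.3],
    [0.01,-0.02,1.3]
  ],
  "rotation": [
    [0,0,0],
    [0,0,0],
    [0,0,0],
    [0,0,0],
    [0,0,0],
    [0,0,0]
  ],
  "hand": [-0.3,-0.3,-0.3,-0.3,-0.3,-0.3]
}}

```text
clock: 16.05
tcp_pos: [0.6088, 0.0425, 0.0957]
ee_rot: [[-0.983, 0.186, -0.002], [0.186, 0.983, -0.0], [0.002, -0.001, -1.0]]
force: [0.4, 0.2, -0.3]
opening: 0.651
grasp_force: 0.0
```

Request:
{"name": "move_arm", "arguments": {
  "xyz": [
    [0,0,0],
    [0,0,0],
    [0,0,0],
    [0,0,0],
    [0,0,0],
    [0,0,0],
    [0,0,0],
    [0,0,0]
  ],
  "rotation": [
    [0,0,0],
    [0,0,0],
    [0,0,0],
    [0,0,0],
    [0,0,0],
    [0,0,0],
    [0,0,0],
    [0,0,0]
  ],
  "hand": [-0.1,0.1,0.3,0.5,0.6,0.7,0.8,0.8],
  "force": 25
}}

```text
clock: 16.85
tcp_pos: [0.6107, 0.0443, 0.0984]
ee_rot: [[-0.983, 0.185, 0.002], [0.185, 0.983, 0.002], [-0.002, 0.002, -1.0]]
force: [0.9, 8.3, 7.9]
opening: 0.229
grasp_force: 25.2
```

Request:
{"name": "move_arm", "arguments": {
  "xyz": [
    [0,0,0],
    [0,0,0],
    [0,0,0],
    [0,0,0],
    [0,0,0],
    [0,0,0]
  ],
  "rotation": [
    [0,0,0],
    [0,0,0],
    [0,0,0],
    [0,0,0],
    [0,0,0],
    [0,0,0]
  ],
  "hand": [0.8,0.3,0,-0.3,-0.3,-0.3]
}}

```text
clock: 17.45
tcp_pos: [0.6098, 0.0432, 0.0973]
ee_rot: [[-0.983, 0.185, -0.0], [0.185, 0.983, -0.0], [0.0, -0.0, -1.0]]
force: [0.1, 0.4, 0.3]
opening: 0.645
grasp_force: 0.0
```

Request:
{"name": "move_arm", "arguments": {
  "xyz": [
    [0,0,-0.4],
    [0,0,-1],
    [0,0,-1.6],
    [0,0,-2.1],
    [0,0,-2.1]
  ],
  "rotation": [
    [0,0,0],
    [0,0,0],
    [0,0,0],
    [0,0,0],
    [0,0,0]
  ],
  "hand": [-0.3,-0.3,-0.3,-0.3,-0.3]
}}

```text
clock: 17.95
tcp_pos: [0.6114, 0.0434, 0.2059]
ee_rot: [[-0.983, 0.185, 0.005], [0.185, 0.983, 0.0], [-0.005, 0.001, -1.0]]
force: [0.7, 0.5, -0.3]
opening: 0.652
grasp_force: 0.0
```

Run:
```python
from h import *
o=bot.observe();print(o["tcp_pos"])
go(tw(-31,0,200),down(180-10.64))
```

```text
[0.61135117 0.04340637 0.2058611 ]
xyz [ 1.65 -0.93  0.11] rot [ 0.01  0.04 -0.  ]
```

Request:
{"name": "move_arm", "arguments": {
  "xyz": [
    [0.5,-0.3,0],
    [1,-0.6,0.05],
    [1.5,-0.85,0.1],
    [1.65,-0.94,0.1],
    [1.65,-0.94,0.1],
    [1.65,-0.94,0.1]
  ],
  "rotation": [
    [0,0,0],
    [0,0,0],
    [0,0.04,0],
    [0,0.04,0],
    [0,0.04,0],
    [0,0.04,0]
  ],
  "hand": [-0.2,-0.1,-0.1,-0.1,-0.1,-0.1]
}}

```text
clock: 18.55
tcp_pos: [0.5208, 0.0126, 0.1973]
ee_rot: [[-0.983, 0.185, -0.005], [0.185, 0.983, 0.001], [0.005, 0.0, -1.0]]
force: [0.5, -0.6, 0.5]
opening: 0.552
grasp_force: 0.0
```

Run:
```python
from h import *
o=bot.observe();print(o["tcp_pos"],o["opening"])
go(tw(-31,-1,106),down(180-10.64))
```

```text
[0.52079673 0.01255097 0.19727964] 0.5516493501906174
xyz [-0.03 -0.01  1.83] rot [ 0.   -0.04 -0.  ]
```

Request:
{"name": "move_arm", "arguments": {
  "xyz": [
    [0,0,0.3],
    [0,0,0.7],
    [0,0,1.1],
    [0,0,1.5],
    [0,0,1.75],
    [0,0,1.83],
    [0,0,1.83]
  ],
  "rotation": [
    [0,0,0],
    [0,0,0],
    [0,0,0],
    [0,0,0],
    [0,0,0],
    [0,0,0],
    [0,0,0]
  ],
  "hand": [-0.1,-0.1,-0.1,-0.1,-0.1,-0.1,-0.1]
}}

```text
clock: 19.25
tcp_pos: [0.5198, 0.0127, 0.1056]
ee_rot: [[-0.983, 0.185, -0.006], [0.185, 0.983, 0.001], [0.006, -0.0, -1.0]]
force: [1.1, 0.2, 0.4]
opening: 0.556
grasp_force: 0.0
```

Request:
{"name": "move_arm", "arguments": {
  "xyz": [
    [0,0,0],
    [0,0,0],
    [0,0,0],
    [0,0,0],
    [0,0,0],
    [0,0,0],
    [0,0,0],
    [0,0,0]
  ],
  "rotation": [
    [0,0,0],
    [0,0,0],
    [0,0,0],
    [0,0,0],
    [0,0,0],
    [0,0,0],
    [0,0,0],
    [0,0,0]
  ],
  "hand": [0.2,0.5,0.8,1,1,1,1,1],
  "force": 40
}}

```text
clock: 20.05
tcp_pos: [0.5209, 0.0158, 0.1069]
ee_rot: [[-0.983, 0.183, -0.003], [0.183, 0.983, 0.008], [0.004, 0.007, -1.0]]
force: [4.1, 28.1, 1.0]
opening: 0.154
grasp_force: 41.3
```

Run:
```python
from h import *
o=bot.observe();print(o["tcp_pos"],o["opening"],o["grasp_force"],o["force"])
H=tw(-9,105,0);P=np.array(o["tcp_pos"]);R0=np.array(o["ee_rot"]);r=P-H;r[2]=0
print("radius",np.linalg.norm(r))
for th in (8,16,24,32,40,48,56,64,72,80,88,96):
    Rz=Ro.from_euler('z',-th,degrees=True).as_matrix()
    Q=H+Rz@r;Q[2]=P[2]; print(th,(R0.T@(Q-P)/.05).round(3),Q.round(3))
```

```text
[0.52087105 0.01581891 0.10691847] 0.15398194705466495 41.32558286190033 [ 4.14896853 28.10706508  0.96498574]
radius 0.10494587214473257
8 [0.28  0.086 0.002] [0.508 0.023 0.107]
16 [0.545 0.209 0.004] [0.496 0.031 0.107]
24 [0.791 0.369 0.006] [0.485 0.041 0.107]
32 [1.012 0.561 0.008] [0.476 0.053 0.107]
40 [1.204 0.782 0.01 ] [0.469 0.065 0.107]
48 [1.364 1.027 0.012] [0.463 0.079 0.107]
56 [1.488 1.293 0.015] [0.46  0.093 0.107]
64 [1.573 1.573 0.017] [0.458 0.108 0.107]
72 [1.619 1.862 0.019] [0.458 0.122 0.107]
80 [1.624 2.155 0.021] [0.461 0.137 0.107]
88 [1.589 2.445 0.023] [0.465 0.151 0.107]
96 [1.513 2.728 0.025] [0.471 0.164 0.107]
```

Request:
{"name": "move_arm", "arguments": {
  "xyz": [
    [0,0.03,0],
    [0,0.06,0],
    [0,0.06,0],
    [0,0.06,0]
  ],
  "rotation": [
    [0,0,0],
    [0,0,0],
    [0,0,0],
    [0,0,0]
  ],
  "hand": [1,1,1,1]
}}

```text
clock: 20.45
tcp_pos: [0.5209, 0.0161, 0.1069]
ee_rot: [[-0.983, 0.185, -0.003], [0.185, 0.983, 0.002], [0.004, 0.001, -1.0]]
force: [-0.8, 4.6, 5.6]
opening: 0.155
grasp_force: 41.4
```

Run:
```python
from h import *
o=bot.observe();P=np.array(o["tcp_pos"]);print(P,o["force"])
H0=tw(-9,105,0);c=tw(0,0,0)
q=Ro.from_euler('z',-TP[2]).as_matrix()@(P-c);print("tote coords",q*1000)
# hinge: y from grasp, x from map
dy=q[1]*1000; H=tw(-9,105+dy,0); R0=down(180-10.64);r=P-H;r[2]=0;print(np.linalg.norm(r),H)
for th in range(8,105,8):
    Rz=Ro.from_euler('z',-th,degrees=True).as_matrix();Q=H+Rz@r;Q[2]=P[2]
    print(th,(R0.T@(Q-P)/.05).round(2)[:2])
```

```text
[0.52087067 0.01606913 0.10690346] [-0.79962329  4.62565633  5.59260444]
tote coords [-32.43988203   2.9404714  106.90345812]
0.10758451593784214 [0.5632932 0.1149365 0.       ]
8 [0.29 0.09]
16 [0.56 0.21]
24 [0.81 0.37]
32 [1.04 0.57]
40 [1.24 0.79]
48 [1.41 1.04]
56 [1.53 1.31]
64 [1.62 1.6 ]
72 [1.67 1.9 ]
80 [1.68 2.2 ]
88 [1.65 2.5 ]
96 [1.57 2.79]
104 [1.46 3.06]
```

Request:
{"name": "move_arm", "arguments": {
  "xyz": [
    [0.15,0.03,0],
    [0.29,0.09,0],
    [0.43,0.15,0],
    [0.56,0.21,0],
    [0.69,0.29,0],
    [0.81,0.37,0],
    [0.81,0.37,0]
  ],
  "rotation": [
    [0,0,0.5],
    [0,0,1],
    [0,0,1.5],
    [0,0,2],
    [0,0,2.5],
    [0,0,3],
    [0,0,3]
  ],
  "hand": [1,1,1,1,1,1,1],
  "force": 50
}}

```text
clock: 21.15
tcp_pos: [0.4849, 0.0425, 0.107]
ee_rot: [[-0.822, 0.57, -0.002], [0.57, 0.822, 0.003], [0.004, 0.001, -1.0]]
force: [7.5, 7.2, -4.2]
opening: 0.15
grasp_force: 48.9
```

```bash
cat >> h.py <<'E'
H=np.array([.5633,.1149,0]);P0=np.array([.52087,.01607,.1069])
def arc(ths):
    o=bot.observe();P=np.array(o["tcp_pos"]);R=np.array(o["ee_rot"]);print(P,o["force"],o["moment"],o["opening"],o["qpos"].round(0))
    r=P-H;print("rad",np.hypot(r[0],r[1]),"ang",np.degrees(np.arctan2((P0-H)[1],(P0-H)[0])-np.arctan2(r[1],r[0])),"yaw",169.4-np.degrees(np.arctan2(R[1,0],R[0,0])))
    for th in ths:
        Q=H+Ro.from_euler('z',-th,degrees=True).as_matrix()@(P0-H);print(th);go(Q,down(169.36-th),P,R)
E
python3 - <<'E'
from h import *
arc([28,32,36,40,44,48,52,56,60])
E
```

```text
[0.48489802 0.04253054 0.10701502] [ 7.54431276  7.17177078 -4.20948548] [ 1.24787991 -1.45096761  0.06653316] 0.150446268399387 [  5.  14. -18.  58.   0.  40.]
rad 0.1066968114516727 ang 24.056278040233796 yaw 24.152375703607078
28
xyz [0.15 0.02 0.  ] rot [ 0.01 -0.03  0.49]
32
xyz [0.29 0.07 0.  ] rot [ 0.01 -0.03  0.99]
36
xyz [0.43 0.13 0.  ] rot [ 0.01 -0.03  1.49]
40
xyz [0.56 0.19 0.  ] rot [ 0.   -0.03  1.99]
44
xyz [0.69 0.27 0.01] rot [ 0.   -0.03  2.49]
48
xyz [0.82 0.35 0.01] rot [ 0.   -0.03  2.99]
52
xyz [0.93 0.45 0.01] rot [ 0.   -0.03  3.49]
56
xyz [1.04 0.55 0.01] rot [ 0.   -0.03  3.99]
60
xyz [1.15 0.66 0.01] rot [ 0.   -0.03  4.49]
```

Request:
{"name": "move_arm", "arguments": {
  "xyz": [
    [0.15,0.02,0],
    [0.29,0.07,0],
    [0.43,0.13,0],
    [0.56,0.19,0],
    [0.69,0.27,0],
    [0.82,0.35,0],
    [0.93,0.45,0],
    [1.04,0.55,0]
  ],
  "rotation": [
    [0,0,0.5],
    [0,0,1],
    [0,0,1.5],
    [0,0,2],
    [0,0,2.5],
    [0,0,3],
    [0,0,3.5],
    [0,0,4]
  ],
  "hand": [1,1,1,1,1,1,1,1]
}}

```text
clock: 21.95
tcp_pos: [0.4593, 0.0946, 0.1071]
ee_rot: [[-0.394, 0.919, -0.0], [0.919, 0.394, 0.003], [0.003, 0.001, -1.0]]
force: [20.7, 6.0, -18.6]
opening: 0.149
grasp_force: 49.2
```

Run:
```python
from h import *
arc([60,64,68,72,76,80,84,88])
```

```text
[0.45931874 0.09459307 0.10709087] [ 20.7062231    6.02656266 -18.56700744] [ 1.26838854 -3.85920038  0.33190581] 0.1485296599188351 [ 12.  12. -21.  57.   0.  78.]
rad 0.10594561659453818 ang 55.7145941355012 yaw 56.20196475074617
60
xyz [0.16 0.01 0.  ] rot [ 0.01 -0.02  0.48]
64
xyz [0.31 0.06 0.  ] rot [ 0.   -0.02  0.98]
68
xyz [0.44 0.11 0.01] rot [ 0.   -0.02  1.48]
72
xyz [0.58 0.18 0.01] rot [ 0.   -0.02  1.98]
76
xyz [0.71 0.26 0.01] rot [ 0.   -0.02  2.48]
80
xyz [0.83 0.34 0.01] rot [ 0.   -0.02  2.98]
84
xyz [0.95 0.43 0.01] rot [ 0.   -0.02  3.48]
88
xyz [1.06 0.54 0.01] rot [ 0.   -0.02  3.98]
```

```bash
sed -i 's/^H=np.array.*/H=np.array([.5609,.1153,0]);P0=np.array([.52087,.01607,.1064])/' h.py
python3 - <<'E'
from h import *
arc([60,64,68,72,76,80,84,88])
E
```

```text
[0.45931874 0.09459307 0.10709087] [ 20.7062231    6.02656266 -18.56700744] [ 1.26838854 -3.85920038  0.33190581] 0.1485296599188351 [ 12.  12. -21.  57.   0.  78.]
rad 0.10367029067857296 ang 56.50888949156977 yaw 56.20196475074617
60
xyz [ 0.14 -0.03  0.01] rot [ 0.01 -0.02  0.48]
64
xyz [0.28 0.01 0.01] rot [ 0.   -0.02  0.98]
68
xyz [0.42 0.06 0.02] rot [ 0.   -0.02  1.48]
72
xyz [0.56 0.13 0.02] rot [ 0.   -0.02  1.98]
76
xyz [0.69 0.2  0.02] rot [ 0.   -0.02  2.48]
80
xyz [0.81 0.28 0.02] rot [ 0.   -0.02  2.98]
84
xyz [0.93 0.37 0.02] rot [ 0.   -0.02  3.48]
88
xyz [1.04 0.47 0.02] rot [ 0.   -0.02  3.98]
```

```bash
sed -i 's/^H=np.array.*/H=np.array([.5658,.1155,0]);P0=H+np.array([-.0424,-.0988,.1064])/' h.py
python3 - <<'E'
from h import *
arc([60,64,68,72,76,80,84,88])
E
```

```text
[0.45931874 0.09459307 0.10709087] [ 20.7062231    6.02656266 -18.56700744] [ 1.26838854 -3.85920038  0.33190581] 0.1485296599188351 [ 12.  12. -21.  57.   0.  78.]
rad 0.10851432295759865 ang 55.66505997347329 yaw 56.20196475074617
60
xyz [0.15 0.06 0.01] rot [ 0.01 -0.02  0.48]
64
xyz [0.3  0.11 0.01] rot [ 0.   -0.02  0.98]
68
xyz [0.43 0.16 0.02] rot [ 0.   -0.02  1.48]
72
xyz [0.57 0.23 0.02] rot [ 0.   -0.02  1.98]
76
xyz [0.7  0.31 0.02] rot [ 0.   -0.02  2.48]
80
xyz [0.82 0.39 0.02] rot [ 0.   -0.02  2.98]
84
xyz [0.94 0.49 0.02] rot [ 0.   -0.02  3.48]
88
xyz [1.05 0.59 0.02] rot [ 0.   -0.02  3.98]
```

Request:
{"name": "move_arm", "arguments": {
  "xyz": [
    [0.15,0.08,0.02],
    [0.3,0.13,0.02],
    [0.43,0.19,0.03],
    [0.57,0.26,0.03],
    [0.57,0.26,0.03]
  ],
  "rotation": [
    [0,0,0.5],
    [0,0,1],
    [0,0,1.5],
    [0,0,2],
    [0,0,2]
  ],
  "hand": [1,1,1,1,1]
}}

```text
clock: 22.45
tcp_pos: [0.4583, 0.1258, 0.1068]
ee_rot: [[-0.126, 0.992, -0.002], [0.992, 0.126, 0.002], [0.003, -0.002, -1.0]]
force: [-6.5, -1.5, 25.6]
opening: 0.148
grasp_force: 53.5
```

Run:
```python
from h import *
arc([76,80,84,88,92,96,98])
```

```text
[0.45826825 0.1258046  0.10677506] [-6.5063355  -1.54761098 25.59959018] [-0.24430109  1.32164429  0.04762301] 0.14773560461994784 [ 15.  13. -20.  58.   0.  98.]
rad 0.1080243554270812 ang -287.7527274442619 yaw 72.17067134976426
76
xyz [0.13 0.05 0.01] rot [-0.02 -0.02  0.48]
80
xyz [0.28 0.09 0.01] rot [-0.02 -0.02  0.98]
84
xyz [0.42 0.15 0.01] rot [-0.02 -0.02  1.48]
88
xyz [0.55 0.22 0.01] rot [-0.02 -0.02  1.98]
92
xyz [0.68 0.29 0.01] rot [-0.02 -0.02  2.48]
96
xyz [0.8  0.38 0.01] rot [-0.02 -0.02  2.98]
98
xyz [0.86 0.42 0.01] rot [-0.02 -0.02  3.23]
```

Request:
{"name": "move_arm", "arguments": {
  "xyz": [
    [0.14,0.03,-0.02],
    [0.28,0.08,-0.03],
    [0.42,0.14,-0.03],
    [0.55,0.2,-0.03],
    [0.68,0.28,-0.03],
    [0.8,0.37,-0.03],
    [0.8,0.37,-0.03],
    [0.8,0.37,-0.03]
  ],
  "rotation": [
    [0,0,0.5],
    [0,0,1],
    [0,0,1.5],
    [0,0,2],
    [0,0,2.5],
    [0,0,3],
    [0,0,3],
    [0,0,3]
  ],
  "hand": [1,1,1,1,1,1,1,1]
}}

```text
clock: 23.25
tcp_pos: [0.4711, 0.1667, 0.1069]
ee_rot: [[0.285, 0.959, -0.004], [0.959, -0.285, 0.001], [0.0, -0.004, -1.0]]
force: [2.4, -1.1, 6.3]
opening: 0.146
grasp_force: 51.6
```

Run:
```python
from h import *
arc([96])
snap("side","s9.png",crop=(150,110,400,297),s=3.2)
```

```text
[0.47111793 0.1667124  0.106932  ] [ 2.43782166 -1.1098557   6.28136276] [-0.15004346 -0.56303212  0.3125354 ] 0.14616128902994704 [ 19.  16. -16.  59.   0. 126.]
rad 0.1076448042786879 ang -264.81815482299277 yaw 95.93062111048734
96
xyz [0.03 0.01 0.01] rot [-0.03 -0.    0.01]
```

View pics/s9.png

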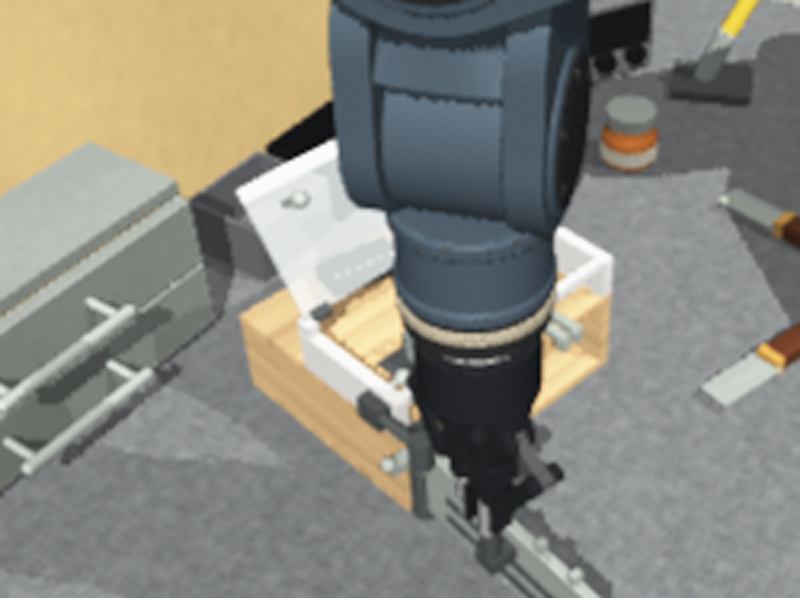

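The picture shows the gate standing out before the tote, with the post held at about (490,545). The cover is back and both scrapers lie on the bench. The gate angle works out at about 95°, past square, with small forces.

```bash
python3 -c "
from bench import bot
print(bot.finish_job())"
```

```text
the job is handed in; nothing more can be done
None
```

I handed the job in at about 23 s: cover levered up with the scraper blade, scraper laid back flat where it was, round catch then flat catch squeezed in, and the gate held open by its post at about 95°, past square; no score came back.

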